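Clamp the glued guard-comb rack and hold it

TASK

Pull the clamp's orange lock knob out to its stop so that it stays out, then pump the red trigger until the sprung pad comes up to the glued comb rack and presses it against the fixed jaw, moving the clamp's head and pad by the trigger only. Finish while still holding the trigger squeezed with your fingers, with the pad pressed about half way (10 mm) into its head; never press it nearly all the way in, which would crush the joint. Keep the rack upright and leave everything else on the bench where it stands.

Things in the scene. Friction and masses are not known exactly. Their poses are not given: they have to be found in the camera images.
- clamp: pump-action bar clamp bolted to the marble; origin on the marble under its steel housing; +y is the clamping direction (to the fixed jaw), -x the lock knob's side, z up. Grey bed plate 100 wide, y -115 to 300, top 12 above the marble; housing y -70 to 55, x -31 to 31, 78 high, with the lock's boss out to x -59 at y -7 to 19, 90 high. A toothed bar slides through it to +y with a blue head, 74 high
- lock_knob: orange pull knob on a steel rod at the clamp's -x side, 16 (along pull) x 30 (along the clamp's y) x 36 tall; origin at the centre of its underside (50 above the marble), axes as the clamp's. Free all round and above.
- lock (a joint): how far the lock knob is pulled out along the clamp's -x (m): 0 in (trigger blocked), stop at 0.022. Sprung: 3 N in, 5 N out. Pulled to its stop, a catch drops behind it and on release it stays out at about 0.018; let go earlier it springs back in
- trigger_handle: red trigger grip standing on top of the housing, 36 (clamp x) x 24 (clamp y) x 70 tall; origin at the centre of its underside (77 above the marble), axes as the clamp's. It slides along the clamp's y and can be pinched or pushed.
- trigger (a joint): how far the trigger is squeezed along the clamp's +y (m), 0 to 0.030; a spring (2 to 3.5 N) returns it. Going forward its pawl takes the bar along (tooth pitch 10 mm, so up to about 10 mm of a stroke may be lost before it meets a tooth); going back it slides over the teeth and the bar stays
- jaw (a joint): advance of the toothed bar and blue head along the clamp's +y (m), 0 to 0.115. Guide friction of about 3 N is all that holds it when the trigger is back: once the pad is pressed well in, letting the trigger back lets the bar spring back with it by up to the amount pressed, and the clamping force is lost
- pad (a joint): how far the sprung pad is pressed back into the blue head (m): 0 fully out, 0.020 fully in. Spring: about 1.8 N at 0 plus 0.6 N per mm. A yellow sleeve, 20 long when the pad is out, shows between head and pad and disappears as it is pressed in.
- jaw_head: blue head at the end of the toothed bar, 56 wide, 34 along the clamp, 56 high, into which the pad is pressed; origin at the centre of its underside, 18 above the marble, axes as the clamp's
- jaw_face: black rubber-faced pad at the end of the yellow sleeve, 56 wide, 44 high, 8 thick; origin at the centre of its face towards the fixed jaw, axes as the clamp's
- anvil: dark steel fixed jaw at the far end of the clamp, 80 wide, 78 high; origin at the bottom centre of its face towards the pad, on the bed, axes as the clamp's
- rack: wooden rack with a dark glue seam and four orange guard combs on top, 70 (x) x 50 (y, along the clamp) x 76 tall, standing loose on the bed between pad and fixed jaw, 0 to 12 mm off the fixed jaw; origin at the centre of its underside
- clipper: silver hair clipper, about 180 x 44 x 35, lying beyond the clamp; origin at the bottom; bystander
- pick_comb: steel pick comb with black handle, 200 long, lying flat; origin at the bottom; bystander
- mug: green mug, 82 across, 95 tall; origin at the bottom; bystander
- spray: amber bottle, 64 across, 190 tall; origin at the bottom; bystander
- brush: brush lying flat; origin at the bottom; bystander
- pomade: blue jar with silver cap, 68 across, 50 tall; origin at the bottom; bystander
Mind the look-alikes: they are no part of the job. What is meant by the rack is not purple, and is the smaller of those in its own colour.

How it is judged:
On the way, in this order (a step that is already met when the one before it is completed fails the run):
1. the lock knob is pulled out and stays out (value of joint lock above 0.016 m), for 0.3 s.
2. the pad is pumped up to the rack and presses on it (contact force between jaw_face and rack above 1 N), for 0.2 s.
At the end, for the whole second after the job is handed in: The lock knob is out (over 16 mm); the pad is pressed 5 to 15 mm into its head and bears on the rack with over 3.5 N, the rack on the fixed jaw with over 3 N; the fingers still hold the trigger squeezed (over 2 mm, with over 4 N); the rack is upright (within 0.12 rad) and everything is at rest (value of joint lock above 0.016 m and value of joint pad between 0.005 and 0.015 m and contact force between jaw_face and rack above 3.5 N and contact force between anvil and rack above 3 N and contact force between the fingers and trigger_handle above 4 N and value of joint trigger above 0.002 m and angle between rack's own z axis and vertical below 0.12 rad and velocity of joint jaw below 0.01 m/s and linear speed of rack below 0.02 m/s); the arm keeps its last pose, push and grip.
It fails at once if the joint is crushed: pad pressed in over 17.5 mm, or over 18 N on the rack (value of joint pad above 0.0175 m or contact force between jaw_face and rack above 18 N).
It fails at once if the head, the pad or the rack is pushed by the robot itself (contact force between any of the arm, the fingers and jaw_head above 3 N or contact force between any of the arm, the fingers and jaw_face above 3 N or contact force between any of the arm, the fingers and rack above 3 N).
It fails at once if the rack is tipped (angle between rack's own z axis and vertical above 0.3 rad).
It fails at once if a bystander is moved over 30 mm (distance of any of clipper, pick_comb, mug, spray, brush, pomade from where it was at the start of the episode above 0.03 m).
It also fails if it takes over 58 s, if anything falls off the work surface, if the arm or the gripper's body presses on something with over 40 N, if the wrist force passes 120 N, or if a joint passes its speed limit or range.

ROBOT

A 6-joint arm with a two-finger parallel gripper is mounted at the origin on the work surface. World frame = base frame: x ahead of the robot, y to its left, z up, the work surface at z = 0. Lengths are in m, angles in rad, forces in N, time in s.
With the tool pointing down it reaches from about 0.375 to 0.9 m from the base axis. Payload 3.1 kg.
Tool frame: the origin (TCP) lies between the finger pads; the fingertips stand 22 mm ahead of it and the grasp point (between the pads) lies 3 mm ahead of it; z points along the fingers, y is the line along which they close (so a half turn about z gives the same grasp; the last joint's range is limited). The gripper opens to 87 mm and grips with 3 to 60 N. Pads are 19 mm wide; open, the fingers measure 117 mm over their backs; the gripper's body (75 mm by 190 mm) begins 51 mm behind the grasp point.
Start: joints at [-1.288, 0.527, 1.433, -0, 1.181, -0.178], TCP at [0.278, -0.56, 0.245] pointing down, gripper open.
Joint ranges: [-3.08, 3.08], [-0.75, 2.2], [0.22, 2.44], [-1.43, 4.57], [0, 2.65], [-2.85, 2.85]. Speed limits (rad/s): [2.79, 2.79, 3.14, 3.14, 3.14, 3.14].

INTERFACE

Orientations are given as a unit quaternion [x, y, z, w].
In Python, from rig import robot gives the robot as it stands.
- The arm moves only by the tool move_arm, never from a script. Its argument "series" is text: rows parted by semicolons, each of 6 numbers parted by spaces: the shift along the tool's x, y, z in mm, then the turn, a rotation vector about the tool's x, y, z in degrees. In form: dx dy dz ax ay az; .... A call has 1 to 8 rows; each row is the pose to reach, as a shift and turn from the pose commanded when the call began, along the tool's axes at that moment; what a row does not reach only later rows make up. A row lasts 1/12 s, in which the tool goes at most 41.7 mm and 7.16 degrees, less where a joint would pass 70% of its speed; a pose out of reach is approached as far as the arm can. A call with a gripper value outside its range is refused whole. "jaw" is the opening, from 0 (shut) to 1 (fully open), set as the call begins (left out, the last holds). The fingers move at their own pace and stop on an object; "newtons" is the grip in N (left out, the last holds). Time passes only in rows, so rows that repeat a pose let the fingers close. It gives the time, the measured TCP pose, the force, the opening and the grip force at its end, in the units of the state.
- robot.get_obs(): the state, without advancing time (a new reading comes with each control period).
- robot.camera(name): name is "scene" or "top" or "wrist"; returns a dict with "img" (420x560x3 uint8, red, green, blue), "mtx" (3x3 intrinsics, pixels), "world_to_cam" (4x4, takes a point from world to camera coordinates). Camera axes: x right, y down, z forward; pixel columns grow to the right and rows downward; lengths in m; the calibration is good to about 2 mm. The wrist camera is an equidistant fisheye: a pixel r from the principal point sees the ray r / f radians off the axis. A picture is of the moment at which its call begins. There is no depth.
- robot.hand_in(): hands the job in; it is judged then, once.
Trained networks look in a picture, given as the dict that the camera call returned (one of the last four; its "shot" number tells which), for a name from the list of things; names that differ only in an ending like _2 or _b are one class to them, and where a whole thing is asked for, a point or a joint stands for the part that bears it (a point fixed in the world has none). Each returns a list of dicts, best first, with "p" (0 to 1); they miss things now and then, are a little off and sometimes report something else, mostly with a low value. They report only what shows in the picture. A call takes as long as a camera call. They do not tell look-alikes from the thing itself.
- robot.search_frame(picture, thing): "xyz" ([x, y, z] in m, in world coordinates, good to about 4 mm: the middle of the surface that is visible of it).
- robot.tip_of(picture, thing): "xyz" ([x, y, z] in m, in world coordinates, good to about 4 mm: a listed point, or the origin of a listed thing).
The state is a dict: "time": time; "q": joint angles; "joint_velocities": joint speeds; "joint_torque": joint torques, N m; "position": TCP position; "tool_rot": TCP orientation; "ft_force": force on the tool from outside, world axes, zero at the start; "moment": the same for the moment, N m; "grip_width": finger opening in m; "grip_force": force on a finger pad.
Only numpy, scipy, OpenCV 4.12 (cv2) and the standard library are available. Lean on these libraries where they do the work, as an engineer would, in place of code of your own. Each camera call takes 0.05 s, during which the arm holds its last target. There are 200 camera calls.

## Working session

There is one attempt and no reset: what is moved stays moved. The work goes in short steps, Python scripts to look and compute and a tool call to move; the robot and the scene stay as the last step left them, time stands still between calls to the robot, and variables do not carry over. Pictures are saved under pics/ and viewed, at most 10 in all, crops included, and the job is handed in when it is done.

Besides the shell and the picture viewer there is one more tool, called after "Emit:" as name(argument=value, ...) on one line, values as JSON. move_arm: Moves the arm, as the interface text tells. Its arguments: {"type":"object","properties":{"series":{"type":"string"},"jaw":{"type":"number"},"newtons":{"type":"number"}},"required":["series"]}

```bash
mkdir -p pics
cat > h.py <<'E'
import numpy as np,cv2
from rig import robot
from scipy.spatial.transform import Rotation as R
def px(c,p):
    q=c["world_to_cam"]@np.r_[p,1]; u=c["mtx"]@q[:3]; return (u[:2]/u[2]).round(0)
def save(c,n): cv2.imwrite("pics/"+n,c["img"][:,:,::-1])
E
python3 - <<'E'
from h import *
for n in ["scene","top"]:
    c=robot.camera(n); save(c,n+"1.png")
    for t in ["lock_knob","trigger_handle","jaw_head","jaw_face","anvil","rack","clamp"]:
        for f in (robot.tip_of,robot.search_frame):
            print(n,t,f.__name__,[(np.round(d["xyz"],3).tolist(),round(d["p"],2),px(c,d["xyz"]).tolist()) for d in f(c,t)[:3]])
o=robot.get_obs();print(o["time"],o["position"],R.from_quat(o["tool_rot"]).as_matrix().round(3))
E
```

```text
scene lock_knob call [([0.488, -0.023, 0.048], 0.7, [308.0, 207.0])]
scene lock_knob call []
scene trigger_handle call [([0.594, -0.052, 0.076], 0.64, [272.0, 209.0]), ([0.585, 0.076, 0.022], 0.44, [306.0, 247.0])]
scene trigger_handle call [([0.604, -0.041, 0.12], 0.78, [271.0, 199.0])]
scene jaw_head call [([0.586, 0.081, 0.018], 0.78, [307.0, 249.0]), ([0.596, -0.054, 0.076], 0.45, [271.0, 209.0])]
scene jaw_head call [([0.601, 0.085, 0.067], 0.71, [305.0, 238.0])]
scene jaw_face call [([0.582, 0.125, 0.046], 0.75, [321.0, 249.0])]
scene jaw_face call [([0.585, 0.124, 0.05], 0.66, [320.0, 248.0])]
scene anvil call [([0.565, 0.242, 0.011], 0.66, [360.0, 281.0])]
scene anvil call [([0.579, 0.264, 0.059], 0.8, [366.0, 275.0])]
scene rack call [([0.579, 0.208, 0.008], 0.97, [345.0, 277.0]), ([0.739, 0.234, -0.0], 0.69, [303.0, 321.0]), ([0.411, 0.125, -0.0], 0.61, [364.0, 234.0])]
scene rack call [([0.604, 0.213, 0.06], 0.9, [341.0, 267.0]), ([0.43, 0.141, 0.065], 0.59, [367.0, 221.0]), ([0.761, 0.257, 0.066], 0.59, [304.0, 312.0])]
scene clamp call [([0.591, -0.022, 0.002], 0.68, [28
[... 690 characters left out ...]
.574, 0.247, 0.012], 0.82, [178.0, 215.0])]
top anvil call [([0.571, 0.249, 0.09], 0.92, [170.0, 213.0]), ([0.585, 0.076, 0.074], 0.37, [238.0, 208.0])]
top rack call [([0.409, 0.125, 0.007], 0.93, [222.0, 274.0]), ([0.741, 0.242, 0.0], 0.7, [181.0, 157.0]), ([0.583, 0.208, 0.011], 0.64, [192.0, 212.0])]
top rack call [([0.732, 0.235, 0.068], 0.94, [179.0, 155.0]), ([0.408, 0.118, 0.068], 0.8, [222.0, 276.0]), ([0.581, 0.114, 0.06], 0.65, [224.0, 210.0])]
top clamp call [([0.593, -0.023, -0.001], 0.71, [275.0, 208.0])]
top clamp call [([0.58, 0.04, 0.014], 0.59, [253.0, 212.0])]
1.5 [ 0.27793636 -0.55977598  0.24454623] [[ 0.896  0.445 -0.   ]
 [ 0.445 -0.896  0.   ]
 [-0.    -0.    -1.   ]]
```

View pictures.

Run:
```python
import cv2
a=cv2.imread("pics/scene1.png");b=cv2.imread("pics/top1.png")
cv2.imwrite("pics/a.png",cv2.resize(a[150:350,200:467],(800,600),interpolation=3))
cv2.imwrite("pics/b.png",cv2.resize(b[110:320,120:400],(800,600),interpolation=3))
```

```text
(no output)
```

View pics/a.png

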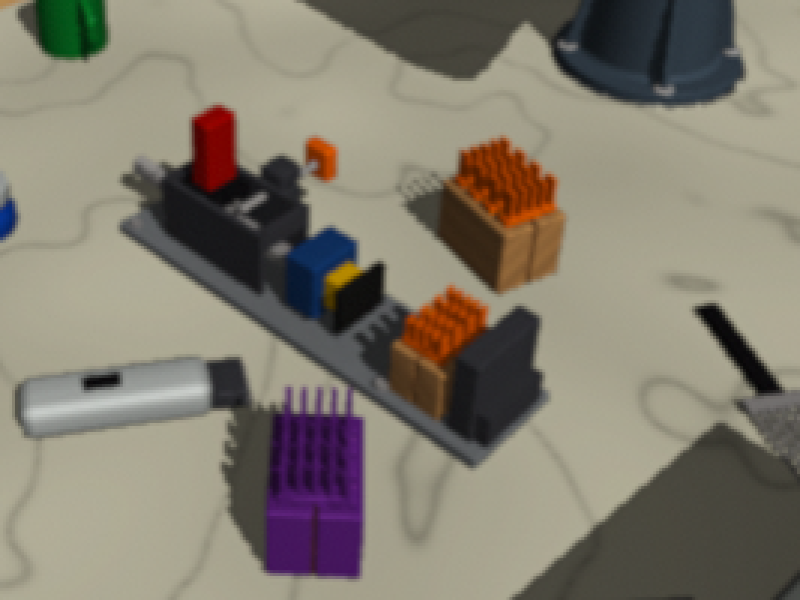

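View pics/b.png

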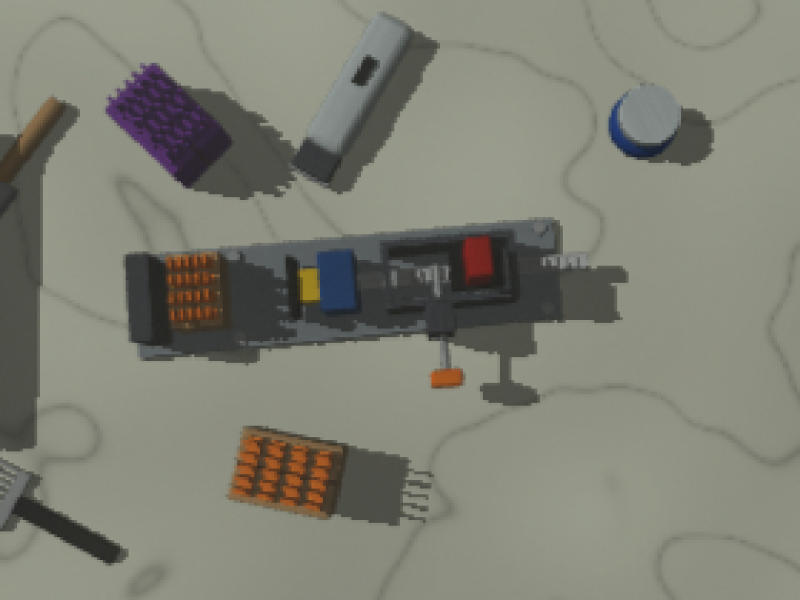

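```bash
cat >> h.py <<'E'
YAW=np.radians(4.3); CX=np.array([np.cos(YAW),np.sin(YAW),0]); CY=np.array([-np.sin(YAW),np.cos(YAW),0])
def go(p):
    o=robot.get_obs(); M=R.from_quat(o["tool_rot"]).as_matrix()
    T=np.c_[-CX*-1, -CY, [0,0,-1]]
    print("t",round(o["time"],2),"tcp",o["position"].round(4),"shift mm",(M.T@(np.array(p)-o["position"])*1e3).round(1),"rot deg",np.degrees(R.from_matrix(M.T@T).as_rotvec()).round(2),"w",o["grip_width"],"f",o["grip_force"],o["ft_force"])
E
python3 - <<'E'
from h import *
c=robot.camera("top")
for t in ["spray","mug","pomade"]: print(t,[(np.round(d["xyz"],3).tolist(),round(d["p"],2)) for d in robot.tip_of(c,t)[:2]])
go([.494,-.022,.17])
E
```

```text
spray [([0.66, -0.42, 0.004], 0.56)]
mug [([0.484, -0.463, 0.001], 0.92)]
pomade [([0.748, -0.226, -0.003], 0.9)]
t 1.7 tcp [ 0.2779 -0.5598  0.2446] shift mm [ 432.7 -385.6   74.5] rot deg [ 0.   0.  22.1] w 0.08685846234781296 f 0.0 [-0.07685294  0.50329246 -0.36100154]
```

Emit:
move_arm(series="30 -26 0 0 0 3; 59 -52 0 0 0 6; 88 -79 0 0 0 9; 118 -105 0 0 0 12; 148 -132 0 0 0 15; 177 -158 0 0 0 18; 206 -184 0 0 0 20; 236 -210 0 0 0 22.1", jaw=1)

```text
time: 2.37
position: [0.3963, -0.2651, 0.2448]
tool_rot: [0.999, 0.036, 0.0, 0.0]
ft_force: [-0.1, -0.8, 1.3]
grip_width: 0.0871
grip_force: 0.0
```

```bash
python3 -c "
from h import *
go([.494,-.022,.17])"
```

```text
t 2.37 tcp [ 0.3963 -0.2651  0.2448] shift mm [ 115.1 -235.4   74.7] rot deg [ 0.03 -0.02 -0.14] w 0.08712257226266461 f 0.0 [-0.13618794 -0.84030286  1.25322506]
```

Emit:
move_arm(series="17 -34 5 0 0 0; 34 -68 15 0 0 0; 50 -102 25 0 0 0; 67 -136 40 0 0 0; 83 -170 55 0 0 0; 100 -203 65 0 0 0; 115 -235 74 0 0 0; 115 -235 74 0 0 0")

```text
time: 3.03
position: [0.4935, -0.0185, 0.1692]
tool_rot: [0.999, 0.04, -0.001, -0.001]
ft_force: [0.5, -0.9, -0.6]
grip_width: 0.0875
grip_force: 0.0
```

Run:
```python
from h import *
c=robot.camera("wrist"); save(c,"w1.png")
for t in ["lock_knob","trigger_handle","clamp"]:
    print(t,[(np.round(d["xyz"],4).tolist(),round(d["p"],2)) for d in robot.tip_of(c,t)[:2]],[(np.round(d["xyz"],4).tolist(),round(d["p"],2)) for d in robot.search_frame(c,t)[:2]])
go([.494,-.022,.075])
```

```text
lock_knob [] [([0.4994, -0.0279, 0.0833], 0.64)]
trigger_handle [([0.5996, -0.0507, 0.0754], 0.67)] [([0.6014, -0.0454, 0.145], 0.64)]
clamp [] [([0.5871, 0.0047, 0.052], 0.66)]
t 3.38 tcp [ 0.493  -0.0252  0.171 ] shift mm [ 1.1 -3.2 96. ] rot deg [ 0.03 -0.05 -0.13] w 0.0872543580736156 f 0.0 [-0.30046606 -0.64780192  0.27456161]
```

View pics/w1.png

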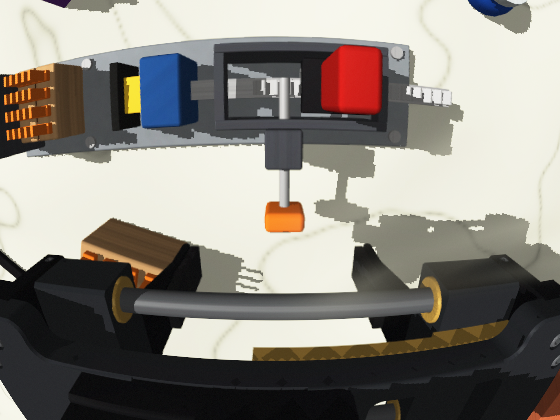

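```bash
cat >> h.py <<'E'
def ray(c,u,v,z):
    K=c["mtx"]; d=np.array([(u-K[0,2])/K[0,0],(v-K[1,2])/K[1,1]]); r=np.hypot(*d)
    dc=np.r_[d/r*np.sin(r),np.cos(r)]; W=np.linalg.inv(c["world_to_cam"]); dw=W[:3,:3]@dc; o=W[:3,3]
    return o+dw*(z-o[2])/dw[2]
E
python3 - <<'E'
from h import *
c=robot.camera("wrist")
print("cam",np.linalg.inv(c["world_to_cam"])[:3,3].round(3))
im=cv2.cvtColor(np.ascontiguousarray(c["img"]),cv2.COLOR_RGB2HSV)[190:240,250:320]
m=(im[...,0]>5)&(im[...,0]<22)&(im[...,1]>150)
ys,xs=np.nonzero(m);print(xs.min()+250,xs.max()+250,ys.min()+190,ys.max()+190)
for v in range(ys.min(),ys.max()+1,3):
    x=np.nonzero(m[v])[0]; print(v+190,x.min()+250,x.max()+250,im[v,x,2].mean().round())
for uv in [(265,205),(303,205),(285,201),(285,218),(285,231)]: print(uv,ray(c,*uv,.086).round(4),ray(c,*uv,.05).round(4))
print(robot.get_obs()["position"])
E
```

```text
cam [ 0.578 -0.019  0.311]
256 294 200 229
200 262 288 166.0
203 258 292 158.0
206 257 292 165.0
209 257 293 169.0
212 256 293 230.0
215 256 294 244.0
218 256 294 246.0
221 256 294 245.0
224 256 294 243.0
227 257 293 243.0
(265, 205) [ 0.507  -0.0155  0.086 ] [ 0.4957 -0.015   0.05  ]
(303, 205) [ 0.5091 -0.043   0.086 ] [ 0.498  -0.0469  0.05  ]
(285, 201) [ 0.5111 -0.0297  0.086 ] [ 0.5004 -0.0315  0.05  ]
(285, 218) [ 0.4981 -0.0308  0.086 ] [ 0.4853 -0.0327  0.05  ]
(285, 231) [ 0.4878 -0.0316  0.086 ] [ 0.4734 -0.0337  0.05  ]
[ 0.49300398 -0.02514467  0.17101325]
```

Emit:
move_arm(series="3 -2 24 0 0 0; 3 -2 48 0 0 0; 3 -2 72 0 0 0; 3 -2 96 0 0 0; 3 -2 96 0 0 0; 3 -2 96 0 0 0")

```text
time: 3.93
position: [0.4951, -0.0222, 0.074]
tool_rot: [0.999, 0.037, -0.001, -0.0]
ft_force: [-0.3, -0.5, 0.1]
grip_width: 0.0868
grip_force: 0.0
```

Emit:
move_arm(series="0 0 0 0 0 0; 0 0 0 0 0 0; 0 0 0 0 0 0; 0 0 0 0 0 0; 0 0 0 0 0 0; 0 0 0 0 0 0; 0 0 0 0 0 0; 0 0 0 0 0 0", jaw=0, newtons=30)

```text
time: 4.6
position: [0.4959, -0.0215, 0.0747]
tool_rot: [0.999, 0.038, 0.0, 0.0]
ft_force: [0.9, -0.3, 0.3]
grip_width: 0.0416
grip_force: 0.0
```

Emit:
move_arm(series="0 0 0 0 0 0; 0 0 0 0 0 0; 0 0 0 0 0 0; 0 0 0 0 0 0; 0 0 0 0 0 0; 0 0 0 0 0 0")

```text
time: 5.1
position: [0.4959, -0.0236, 0.0745]
tool_rot: [0.999, 0.039, -0.0, 0.002]
ft_force: [-2.7, -7.9, 0.5]
grip_width: 0.03
grip_force: 30.0
```

Emit:
move_arm(series="-5 0 0 0 0 0; -10 0 0 0 0 0; -15 0 0 0 0 0; -20 0 0 0 0 0; -23 0 0 0 0 0; -24 0 0 0 0 0; -24 0 0 0 0 0; -24 0 0 0 0 0")

```text
time: 5.77
position: [0.4759, -0.0254, 0.0747]
tool_rot: [0.999, 0.038, 0.004, 0.002]
ft_force: [5.0, -4.5, -5.8]
grip_width: 0.0296
grip_force: 30.0
```

Emit:
move_arm(series="-2 0 0 0 0 0; -4 0 0 0 0 0; -4 0 0 0 0 0; -4 0 0 0 0 0; -4 0 0 0 0 0")

```text
time: 6.18
position: [0.4737, -0.0257, 0.0748]
tool_rot: [0.999, 0.038, 0.006, 0.002]
ft_force: [8.0, -3.3, -7.5]
grip_width: 0.03
grip_force: 30.0
```

Emit:
move_arm(series="-2 0 0 0 0 0; -4 0 0 0 0 0; -4 0 0 0 0 0; -4 0 0 0 0 0")

```text
time: 6.52
position: [0.4733, -0.026, 0.0751]
tool_rot: [0.999, 0.037, 0.01, 0.002]
ft_force: [14.2, 2.6, -10.6]
grip_width: 0.0299
grip_force: 30.0
```

Force rising with no further motion: at the stop. Ease back to the catch and release slowly.

Emit:
move_arm(series="4 0 0 0 0 0; 7 0 0 0 0 0; 9 0 0 0 0 0; 9 0 0 0 0 0; 9 0 0 0 0 0")

```text
time: 6.93
position: [0.4776, -0.0254, 0.0749]
tool_rot: [0.999, 0.037, 0.005, 0.002]
ft_force: [4.5, -5.1, -4.4]
grip_width: 0.0297
grip_force: 30.0
```

Emit:
move_arm(series="0 0 0 0 0 0; 0 0 0 0 0 0; 0 0 0 0 0 0; 0 0 0 0 0 0; 0 0 0 0 0 0; 0 0 0 0 0 0; 0 0 0 0 0 0; 0 0 0 0 0 0", jaw=0.75)

```text
time: 7.6
position: [0.4728, -0.0232, 0.0746]
tool_rot: [0.999, 0.038, -0.0, -0.0]
ft_force: [0.8, 0.7, -0.8]
grip_width: 0.0645
grip_force: 0.0
```

Emit:
move_arm(series="0 0 -25 0 0 0; 0 0 -50 0 0 0; 0 0 -80 0 0 0; 0 0 -96 0 0 0; 0 0 -96 0 0 0; 0 0 -96 0 0 0")

```text
time: 8.1
position: [0.4733, -0.0234, 0.1713]
tool_rot: [0.999, 0.038, 0.001, 0.0]
ft_force: [0.0, 0.7, 0.0]
grip_width: 0.0653
grip_force: 0.0
```

Run:
```python
from h import *
c=robot.camera("wrist"); save(c,"w2.png")
im=cv2.cvtColor(np.ascontiguousarray(c["img"]),cv2.COLOR_RGB2HSV)
m=(im[...,0]>5)&(im[...,0]<22)&(im[...,1]>150)&(im[...,2]>215); m[:180]=0;m[260:]=0;m[:,:235]=0;m[:,330:]=0
ys,xs=np.nonzero(m);print(xs.min(),xs.max(),ys.min(),ys.max())
for uv in [(xs.mean(),np.percentile(ys,2)),(xs.mean(),np.percentile(ys,98))]: print(uv,ray(c,*uv,.086).round(4))
# red trigger
m=((im[...,0]<4)|(im[...,0]>176))&(im[...,1]>150)&(im[...,2]>100);m[150:]=0
ys,xs=np.nonzero(m);print("red",xs.min(),xs.max(),ys.min(),ys.max())
print("trig",[(np.round(d["xyz"],4).tolist(),round(d["p"],2)) for d in robot.tip_of(c,"trigger_handle")[:2]])
go([.6,-.05,.2])
```

```text
260 297 200 227
(np.float64(277.9210903873745), np.float64(209.0)) [ 0.485  -0.0232  0.086 ]
(np.float64(277.9210903873745), np.float64(227.0)) [ 0.4709 -0.0243  0.086 ]
red 315 372 9 80
trig [([0.5991, -0.0515, 0.075], 0.96)]
t 8.2 tcp [ 0.472  -0.023   0.1697] shift mm [125.5  36.5 -30.5] rot deg [-0.04  0.11  0.  ] w 0.06512984771020902 f 0.0 [-0.22476522  0.30751647 -0.76993634]
```

View pics/w2.png

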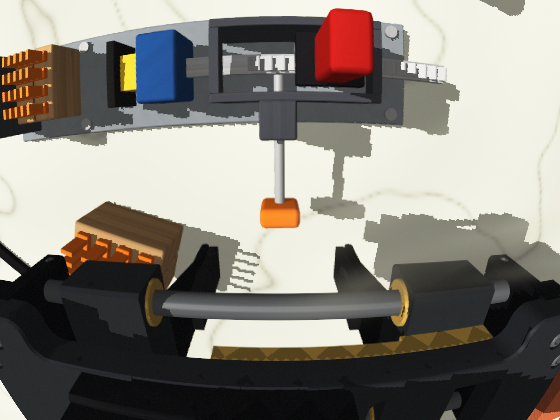

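Emit:
move_arm(series="0 0 -35 0 0 0; 35 12 -35 0 0 0; 70 24 -35 0 0 0; 100 34 -35 0 0 0; 123 37 -35 0 0 0; 123 37 -35 0 0 0; 123 37 10 0 0 0; 123 37 48 0 0 0", jaw=1)

```text
time: 8.87
position: [0.5995, -0.0512, 0.1222]
tool_rot: [0.999, 0.038, 0.002, 0.001]
ft_force: [0.4, -1.1, -0.6]
grip_width: 0.0865
grip_force: 0.0
```

Emit:
move_arm(series="0 0 0 0 0 0; 0 0 0 0 0 0; 0 0 0 0 0 0; 0 0 0 0 0 0; 0 0 0 0 0 0; 0 0 0 0 0 0; 0 0 0 0 0 0; 0 0 0 0 0 0", jaw=0.2, newtons=20)

```text
time: 9.53
position: [0.5988, -0.0511, 0.1238]
tool_rot: [0.999, 0.038, 0.001, 0.0]
ft_force: [-0.0, -0.4, 0.3]
grip_width: 0.0417
grip_force: 0.0
```

Emit:
move_arm(series="0 0 0 0 0 0; 0 0 0 0 0 0; 0 0 0 0 0 0; 0 0 0 0 0 0; 0 0 0 0 0 0; 0 0 0 0 0 0; 0 0 0 0 0 0; 0 0 0 0 0 0")

```text
time: 10.2
position: [0.5984, -0.0517, 0.1228]
tool_rot: [0.999, 0.038, 0.0, 0.001]
ft_force: [-1.5, -5.5, 2.6]
grip_width: 0.0243
grip_force: 20.0
```

Emit:
move_arm(series="0 -5 0 0 0 0; 0 -10 0 0 0 0; 0 -15 0 0 0 0; 0 -20 0 0 0 0; 0 -25 0 0 0 0; 0 -30 0 0 0 0; 0 -32 0 0 0 0; 0 -32 0 0 0 0")

```text
time: 10.87
position: [0.5961, -0.0222, 0.1228]
tool_rot: [0.999, 0.038, -0.0, 0.003]
ft_force: [-3.6, -14.7, 2.3]
grip_width: 0.0237
grip_force: 20.0
```

Run:
```python
from h import *
go([.6,-.05,.12])
c=robot.camera("wrist"); save(c,"w3.png")
for n,cc in (("wrist",c),("top",robot.camera("top"))):
  for t in ["jaw_head","jaw_face","rack"]: print(n,t,[(np.round(d["xyz"],4).tolist(),round(d["p"],2)) for d in robot.tip_of(cc,t)[:2]])
save(cc,"t3.png")
```

```text
t 10.87 tcp [ 0.5961 -0.0222  0.1228] shift mm [ 1.8 28.   2.9] rot deg [0.32 0.02 0.08] w 0.0236929407662731 f 20.00148839171743 [ -3.60730495 -14.70758876   2.31339529]
wrist jaw_head [([0.5863, 0.1083, 0.017], 0.82), ([0.5812, 0.1554, 0.0432], 0.46)]
wrist jaw_face [([0.5827, 0.1554, 0.0413], 0.82)]
wrist rack [([0.7395, 0.2383, 0.0], 0.95), ([0.41, 0.1218, -0.0046], 0.92)]
top jaw_head [([0.5854, 0.1079, 0.0188], 0.48)]
top jaw_face [([0.5783, 0.1547, 0.0442], 0.4)]
top rack [([0.581, 0.2066, 0.012], 0.78), ([0.7418, 0.2445, 0.0026], 0.69)]
```

View pics/w3.png

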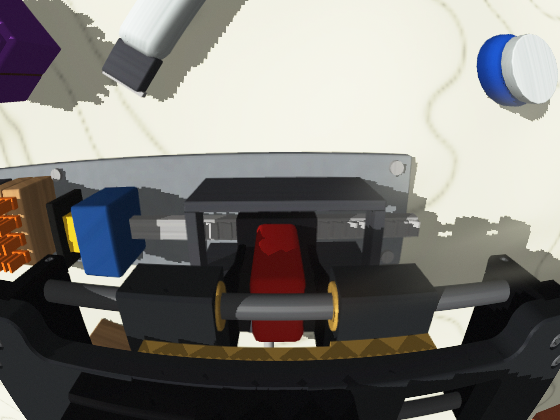

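Emit:
move_arm(series="0 6 0 0 0 0; 0 12 0 0 0 0; 0 18 0 0 0 0; 0 24 0 0 0 0; 0 30 0 0 0 0; 0 33 0 0 0 0; 0 33 0 0 0 0; 0 33 0 0 0 0")

```text
time: 11.93
position: [0.5985, -0.0524, 0.1228]
tool_rot: [0.999, 0.038, 0.0, 0.0]
ft_force: [-1.8, -2.0, 5.7]
grip_width: 0.0245
grip_force: 20.0
```

Emit:
move_arm(series="0 -5 0 0 0 0; 0 -10 0 0 0 0; 0 -15 0 0 0 0; 0 -20 0 0 0 0; 0 -25 0 0 0 0; 0 -30 0 0 0 0; 0 -33 0 0 0 0; 0 -33 0 0 0 0")

```text
time: 12.6
position: [0.5961, -0.0222, 0.1228]
tool_rot: [0.999, 0.038, -0.0, 0.003]
ft_force: [-3.5, -13.7, 4.4]
grip_width: 0.0238
grip_force: 20.0
```

Run:
```python
from h import *
go([.6,-.05,.12])
for n in ("wrist","top"):
  cc=robot.camera(n)
  for t in ["jaw_head","jaw_face","anvil","rack"]: print(n,t,[(np.round(d["xyz"],4).tolist(),round(d["p"],2)) for d in robot.tip_of(cc,t)[:3]])
  save(cc,n+"4.png")
```

```text
t 12.6 tcp [ 0.5961 -0.0222  0.1228] shift mm [ 1.8 28.   2.9] rot deg [0.3  0.02 0.08] w 0.023838486247477562 f 20.00142860870118 [ -3.53796057 -13.72500208   4.41752732]
wrist jaw_head [([0.5803, 0.1353, 0.015], 0.79)]
wrist jaw_face [([0.5808, 0.1816, 0.0404], 0.73), ([0.581, 0.1377, 0.0171], 0.41)]
wrist anvil []
wrist rack [([0.409, 0.1228, -0.0046], 0.92), ([0.5802, 0.2121, 0.0127], 0.82), ([0.5815, 0.186, 0.0421], 0.72)]
top jaw_head [([0.5813, 0.1388, 0.0182], 0.83)]
top jaw_face [([0.5723, 0.1852, 0.0431], 0.6)]
top anvil [([0.5736, 0.2469, 0.009], 0.69)]
top rack [([0.7394, 0.2412, 0.0012], 0.92), ([0.5817, 0.208, 0.0142], 0.75)]
```

Emit:
move_arm(series="0 6 0 0 0 0; 0 12 0 0 0 0; 0 18 0 0 0 0; 0 24 0 0 0 0; 0 30 0 0 0 0; 0 33 0 0 0 0; 0 33 0 0 0 0; 0 33 0 0 0 0")

```text
time: 13.77
position: [0.5985, -0.0524, 0.1228]
tool_rot: [0.999, 0.038, 0.0, 0.0]
ft_force: [-2.5, -3.2, 4.5]
grip_width: 0.0242
grip_force: 20.0
```

Emit:
move_arm(series="0 -3 0 0 0 0; 0 -6 0 0 0 0; 0 -9 0 0 0 0; 0 -10 0 0 0 0; 0 -10 0 0 0 0")

```text
time: 14.18
position: [0.5978, -0.0434, 0.1228]
tool_rot: [0.999, 0.038, 0.0, 0.001]
ft_force: [-1.7, -6.8, 4.5]
grip_width: 0.0239
grip_force: 20.0
```

Emit:
move_arm(series="0 -2 0 0 0 0; 0 -4 0 0 0 0; 0 -6 0 0 0 0; 0 -7 0 0 0 0; 0 -7 0 0 0 0; 0 -7 0 0 0 0")

```text
time: 14.68
position: [0.5973, -0.0374, 0.1228]
tool_rot: [0.999, 0.038, 0.0, 0.002]
ft_force: [-1.8, -8.9, 4.3]
grip_width: 0.0237
grip_force: 20.0
```

Run:
```python
from h import *
go([.6,-.05,.12])
for n in ("wrist","top"):
  cc=robot.camera(n)
  for t in ["jaw_head","jaw_face","rack"]: print(n,t,[(np.round(d["xyz"],4).tolist(),round(d["p"],2)) for d in robot.tip_of(cc,t)[:3]])
  save(cc,n+"5.png")
a=cv2.imread("pics/wrist5.png")[130:300,0:227]; b=cv2.imread("pics/top5.png")[180:240,150:230]
cv2.imwrite("pics/c5.png",np.vstack([cv2.resize(a,(400,300),interpolation=3),cv2.resize(b,(400,300),interpolation=3)]))
```

```text
t 14.68 tcp [ 0.5973 -0.0374  0.1228] shift mm [ 1.8 12.8  2.8] rot deg [0.18 0.01 0.02] w 0.02369310028822334 f 20.000493325351272 [-1.81743943 -8.90119614  4.30247235]
wrist jaw_head [([0.5788, 0.154, 0.0172], 0.63)]
wrist jaw_face [([0.5757, 0.1918, 0.0419], 0.77)]
wrist rack [([0.4099, 0.1227, -0.0023], 0.98), ([0.7389, 0.2376, 0.0], 0.94)]
top jaw_head [([0.5811, 0.153, 0.0166], 0.73), ([0.6929, 0.4133, -0.002], 0.31)]
top jaw_face [([0.5703, 0.1913, 0.0478], 0.41)]
top rack [([0.5835, 0.2166, 0.0132], 0.76), ([0.4083, 0.1258, 0.0019], 0.76), ([0.737, 0.247, 0.0013], 0.68)]
```

View pics/c5.png

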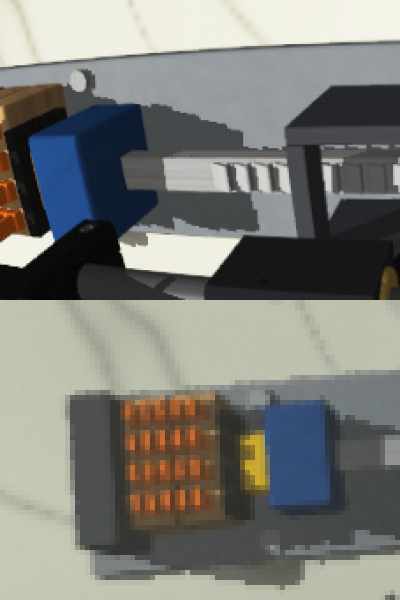

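```bash
cat >> h.py <<'E'
def yel(f):
    im=cv2.imread(f).astype(float)
    b,g,r=im[...,0],im[...,1],im[...,2]
    s=np.clip((np.minimum(r,g)-b-40)/110,0,1)*(g>0.6*r)
    s=s[150:290]; return s
E
python3 - <<'E'
from h import *
c=robot.camera("scene"); save(c,"scene5.png")
for n in ["top1","t3","top4","top5"]:
    im=cv2.imread(f"pics/{n}.png").astype(int); 
    h=cv2.cvtColor(im.astype(np.uint8),cv2.COLOR_BGR2HSV)
    m=(h[...,0]>22)&(h[...,0]<34)&(h[...,1]>170)&(h[...,2]>70); m[:190]=0;m[235:]=0
    ys,xs=np.nonzero(m); print(n,len(xs),xs.min(),xs.max(),ys.min(),ys.max(),len(xs)/(ys.max()-ys.min()+1))
    v=int(np.median(ys)); print(im[v,xs.min()-5:xs.max()+5,:].tolist())
for n in ["scene1","scene5"]:
    h=cv2.cvtColor(cv2.imread(f"pics/{n}.png"),cv2.COLOR_BGR2HSV)
    m=(h[...,0]>22)&(h[...,0]<34)&(h[...,1]>170)&(h[...,2]>70); m[:220]=0;m[290:]=0;m[:,:290]=0;m[:,380:]=0
    ys,xs=np.nonzero(m); print(n,len(xs),xs.min(),xs.max(),ys.min(),ys.max())
cv2.imwrite("pics/s5.png",cv2.resize(cv2.imread("pics/scene5.png")[210:310,280:400],(720,600),interpolation=0))
E
```

```text
top1 67 225 230 204 215 5.583333333333333
[[42, 43, 43], [35, 38, 38], [35, 38, 37], [32, 38, 39], [31, 55, 61], [32, 87, 103], [34, 129, 154], [33, 129, 153], [34, 129, 154], [34, 129, 154], [35, 125, 148], [54, 97, 108], [90, 59, 39], [89, 58, 38], [89, 58, 39]]
t3 71 213 219 205 216 5.916666666666667
[[68, 68, 66], [52, 55, 54], [45, 48, 49], [45, 49, 49], [37, 50, 54], [40, 104, 122], [40, 165, 198], [41, 166, 199], [40, 166, 199], [41, 167, 198], [41, 166, 198], [54, 158, 185], [92, 111, 105], [114, 73, 46], [117, 75, 46], [117, 76, 47]]
top4 58 202 207 206 217 4.833333333333333
[[52, 65, 74], [43, 46, 46], [46, 50, 50], [44, 48, 48], [40, 58, 63], [40, 94, 110], [39, 113, 134], [43, 166, 199], [43, 166, 199], [42, 166, 199], [42, 166, 199], [72, 153, 181], [127, 81, 50], [116, 75, 49], [117, 76, 49]]
top5 34 198 202 207 217 3.090909090909091
[[59, 77, 90], [52, 57, 59], [49, 54, 54], [47, 51, 51], [42, 52, 54], [42, 97, 113], [44, 162, 193], [45, 164, 196], [43, 169, 202], [56, 162, 190], [94, 116, 112], [118, 78, 52], [120, 78, 52], [120, 79, 52]]
scene1 37 309 319 238 250
scene5 25 332 341 252 265
```

View pics/s5.png

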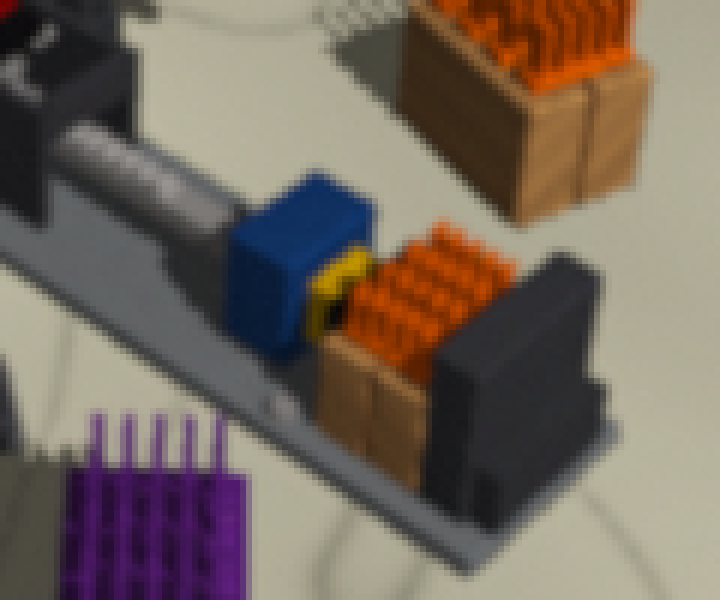

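Emit:
move_arm(series="0 -1 0 0 0 0; 0 -2 0 0 0 0; 0 -3 0 0 0 0; 0 -3.5 0 0 0 0; 0 -3.5 0 0 0 0; 0 -3.5 0 0 0 0")

```text
time: 15.63
position: [0.5971, -0.0347, 0.1228]
tool_rot: [0.999, 0.038, 0.0, 0.002]
ft_force: [-2.0, -11.3, 4.3]
grip_width: 0.0239
grip_force: 20.0
```

Run:
```python
from h import *
go([.6,-.05,.12])
for n in ("wrist","top"):
  cc=robot.camera(n)
  for t in ["jaw_head","jaw_face","rack"]: print(n,t,[(np.round(d["xyz"],4).tolist(),round(d["p"],2)) for d in robot.tip_of(cc,t)[:3]])
  save(cc,n+"6.png")
im=cv2.imread("pics/top6.png")
for v in (209,211,213): print(im[v,190:212].tolist())
im=cv2.imread("pics/top5.png"); print(im[211,190:212].tolist())
im=cv2.imread("pics/top4.png"); print(im[211,194:216].tolist())
```

```text
t 15.63 tcp [ 0.5971 -0.0347  0.1228] shift mm [ 1.7 15.5  2.9] rot deg [0.24 0.01 0.02] w 0.023917524338684968 f 20.00711245327693 [ -2.03901421 -11.30850707   4.27595873]
wrist jaw_head [([0.5799, 0.156, 0.0195], 0.57)]
wrist jaw_face [([0.5781, 0.1967, 0.0426], 0.84), ([0.747, -0.2227, 0.0055], 0.43)]
wrist rack [([0.4074, 0.1234, -0.0053], 0.77), ([0.7384, 0.2387, -0.0007], 0.64)]
top jaw_head [([0.5848, 0.1566, 0.017], 0.6)]
top jaw_face [([0.5726, 0.1939, 0.0468], 0.57)]
top rack [([0.5806, 0.2161, 0.0131], 0.85), ([0.7403, 0.2429, 0.001], 0.83), ([0.4061, 0.1244, 0.0049], 0.52)]
[[41, 63, 101], [44, 68, 103], [55, 74, 92], [58, 75, 88], [43, 48, 48], [42, 47, 47], [43, 47, 47], [41, 55, 59], [43, 89, 103], [43, 110, 129], [44, 125, 148], [65, 158, 185], [114, 99, 77], [119, 79, 52], [118, 78, 52], [118, 78, 52], [116, 77, 52], [116, 78, 52], [118, 77, 52], [119, 78, 52], [118, 78, 51], [118, 78, 51]]
[[58, 78, 95], [60, 79, 94], [60, 79, 94], [60, 77, 90], [52, 57, 57], [45, 51, 50], [42, 47, 46], [41, 54, 58], [42, 82, 95], [42, 96, 112], [41, 115, 137], [55, 160, 188], [95, 
[... 429 characters left out ...]
[119, 77, 51], [118, 77, 52], [116, 75, 49]]
[[56, 76, 94], [59, 79, 94], [60, 79, 95], [60, 77, 91], [53, 57, 57], [47, 52, 52], [43, 47, 48], [41, 54, 58], [42, 83, 96], [42, 96, 112], [42, 115, 137], [44, 169, 202], [55, 161, 188], [95, 114, 108], [117, 77, 52], [118, 77, 52], [119, 77, 51], [119, 78, 52], [119, 79, 52], [119, 78, 52], [119, 78, 52], [118, 76, 51]]
[[53, 77, 101], [55, 74, 92], [59, 77, 91], [52, 65, 74], [43, 46, 46], [46, 50, 50], [44, 48, 48], [40, 58, 63], [40, 94, 110], [39, 113, 134], [43, 166, 199], [43, 166, 199], [42, 166, 199], [42, 166, 199], [72, 153, 181], [127, 81, 50], [116, 75, 49], [117, 76, 49], [117, 77, 50], [118, 76, 48], [117, 76, 49], [116, 75, 48]]
```

Emit:
move_arm(series="0 -1 0 0 0 0; 0 -2 0 0 0 0; 0 -3 0 0 0 0; 0 -3.5 0 0 0 0; 0 -3.5 0 0 0 0; 0 -3.5 0 0 0 0; 0 -3.5 0 0 0 0; 0 -3.5 0 0 0 0")

```text
time: 16.7
position: [0.5969, -0.0318, 0.1228]
tool_rot: [0.999, 0.038, -0.0, 0.003]
ft_force: [-3.0, -13.0, 3.6]
grip_width: 0.0239
grip_force: 20.0
```

Run:
```python
from h import *
go([.6,-.05,.12])
cc=robot.camera("top"); im=cc["img"][:,:,::-1]
print(im[211,190:212].tolist())
for t in ["jaw_head","jaw_face","lock_knob"]: print(t,[(np.round(d["xyz"],4).tolist(),round(d["p"],2)) for d in robot.tip_of(cc,t)[:1]])
save(cc,"top7.png");cv2.imwrite("pics/z7.png",cv2.resize(im[160:260,150:290],(800,571),interpolation=3))
go([.6,-.05,.12])
```

```text
t 16.7 tcp [ 0.5969 -0.0318  0.1228] shift mm [ 1.8 18.4  2.9] rot deg [0.29 0.01 0.02] w 0.02387727379583282 f 20.013188800319366 [ -3.0178962  -12.95981768   3.64455248]
[[55, 75, 93], [59, 79, 93], [60, 79, 94], [59, 76, 89], [53, 57, 57], [47, 51, 51], [42, 48, 47], [41, 54, 58], [42, 83, 96], [42, 95, 111], [62, 97, 106], [108, 98, 79], [115, 76, 50], [118, 76, 52], [118, 76, 50], [119, 78, 52], [118, 76, 50], [118, 78, 52], [118, 78, 52], [117, 76, 51], [117, 76, 51], [116, 76, 50]]
jaw_head [([0.58, 0.1566, 0.0167], 0.79)]
jaw_face [([0.5702, 0.196, 0.0446], 0.55)]
lock_knob []
t 16.9 tcp [ 0.5968 -0.0318  0.1228] shift mm [ 1.8 18.4  2.9] rot deg [0.29 0.01 0.02] w 0.024201476747193914 f 20.01328576099656 [ -2.74570456 -13.01832908   4.49020805]
```

View pics/z7.png

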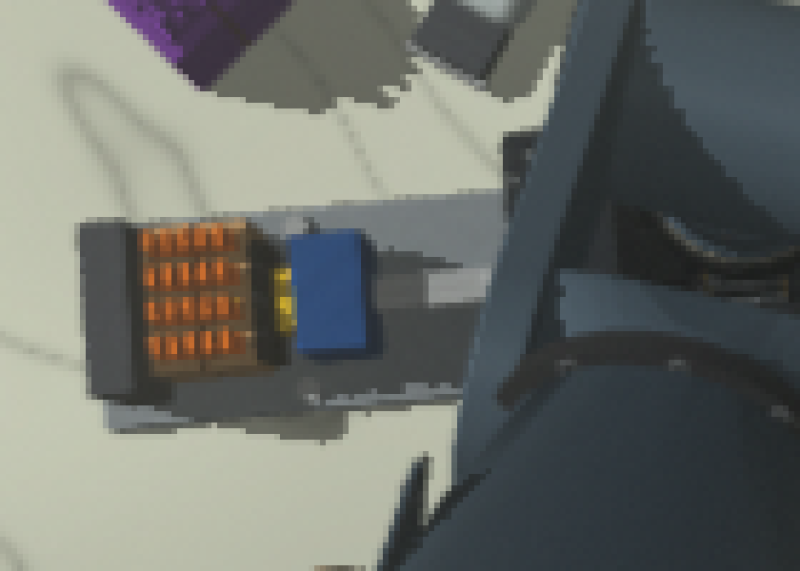

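The sleeve has closed by about 9.7 mm, measured from the pixels. The force balance (13 N ≈ spring 2.5 + friction 3 + pad 7.6) agrees. The rack is upright, stationary and on the fixed jaw.

```bash
python3 -c "
from rig import robot
print(robot.hand_in())"
```

```text
the job is handed in; nothing more can be done
None
```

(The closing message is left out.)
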